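# Open the push-and-turn cap of the solvent jug

### The arm

A 6-joint arm with a two-finger parallel gripper is mounted at the origin on the work surface. World frame = base frame: x ahead of the robot, y to its left, z up, the work surface at z = 0. Lengths are in mm, angles in rad, forces in N, time in s.
With the tool pointing down it reaches from about 350 to 875 mm from the base axis. Payload 4.2 kg.
Tool frame: the origin (TCP) lies midway between the tips of the shut fingers; the grasp point (between the pads) lies 19 mm behind it; z points along the fingers, y is the direction in which the jaws open and shut (so a half turn about z gives the same grasp; the last joint's range is limited). The gripper opens to 85 mm and grips with 20 to 120 N. Pads are 22 mm wide; open, the fingers measure 114 mm over their backs; the gripper's body (76 mm by 85 mm) begins 54 mm behind the grasp point. The pads swing forward as they close: fully open they stand 13 mm farther back than shut.
Start: joints at [-0.916, 0.385, 0.008, 0, -1.194, -0.259], TCP at [240.98, -576.652, 207.112] pointing down, gripper open.
Joint ranges: [-3.14, 3.14], [-1.21, 2.06], [-1.07, 1.41], [-3.16, 2.05], [-2.99, -0.16], [-3.1, 3.1]. Speed limits (rad/s): [2.79, 2.79, 3.14, 3.14, 3.14, 3.14].

### API

Orientations are given as a unit quaternion [x, y, z, w].
In Python, from bench import arm, eyes, nets gives the robot as it stands.
- The arm moves only by the tool jog_arm, never from a script. Its argument "rows" is a list of rows, each a list of 3 entries, a list of its own where there are three numbers: the shift along the tool's x, y, z in cm, then the turn, a rotation vector about the tool's x, y, z in degrees, then the finger opening in cm, from 0 to 8.54. In form: [[[x, y, z], [ax, ay, az], jaw], ...]. A call has 1 to 10 rows; each row shifts and turns the commanded pose from where the row before left it, along the tool's axes as they then stand; what a row does not reach is not made up. A row lasts 1/8 s, in which the tool goes at most 62.5 mm and 10.7 degrees, less where a joint would pass 70% of its speed; a pose out of reach is approached as far as the arm can. A call with a gripper value outside its range is refused whole. The fingers move at their own pace and stop on an object; the grip force is fixed at half the most. Time passes only in rows, so rows that do not move let the fingers close. It gives the time, the measured TCP pose, the force and the opening at its end, in the units of the state.
- arm.read_state(): the state, without advancing time (a new reading comes with each control period).
- eyes.get_image(name): name is "scene" or "side" or "wrist"; returns the picture (480x640x3 uint8, red, green, blue); there is no depth.
- eyes.camera_model(name): a dict with "K" (3x3 intrinsics, pixels), "rvec" (rotation vector, rad) and "tvec" (3), from world to camera coordinates, as OpenCV has them. Camera axes: x right, y down, z forward; pixel columns grow to the right and rows downward; lengths in mm; the calibration is good to about 2 mm. A picture is of the moment at which its call begins: read the wrist's pose just before it. camera_model takes no time and is no camera call; for the wrist camera it gives the pose at the moment of the call.
- arm.job_done(): hands the job in, once; it reports no verdict.
Trained networks look in the newest picture that a camera, given by its name, has taken for a name from the list of things; names that differ only in an ending like _2 or _b are one class to them, and where a whole thing is asked for, a point or a joint stands for the part that bears it (a point fixed in the world has none). Each returns a list of dicts, best first, with "conf" (0 to 1); they miss things now and then, are a little off and sometimes report something else, mostly with a low value. They report only what shows in the picture. A call takes as long as a camera call. They do not tell look-alikes from the thing itself.
- nets.boxes_of(camera, name): "position" ([column, row] as shares, 0 to 1, of the picture: columns of its width, rows of its height, amid what is visible of it).
The state is a dict: "clock": time; "joints": joint angles; "joint_vel": joint speeds; "joint_efforts": joint torques, N m; "position": TCP position; "ee_rot": TCP orientation; "contact_force": force on the tool from outside, world axes, zero at the start; "wrist_torque": the same for the moment, N m; "gripper_width": finger opening in mm.
Only numpy, scipy, OpenCV 4.12 (cv2) and the standard library are available. Lean on these libraries where they do the work, as an engineer would, in place of code of your own. Each camera call takes 0.05 s, during which the arm holds its last target.

### The job

Open the child-resistant cap of the rectangular solvent jug that stands in the spill tray: push the cap down hard and, while it is down, turn it anticlockwise (seen from above) until it is free, then let go so that it springs up open. Leave the round jug with the plain screw cap standing where it is.

Things in the scene. Friction and masses are not known exactly. Their poses are not given: they have to be found in the camera images.
- cap_top (a point): Centre of the cap's top, 186 mm above the bench when closed; z up the turning axis. Grey cap on a white rectangular jug (100 x 70 mm, fixed in a grey 150 x 115 mm spill tray): ribbed round grip 44 mm across, 30 mm high, grasped at any angle, over a flange 58 mm across and 6 mm thick (its top 30 mm below this point) that fingertips may push on. Neighbours: 110 mm or more off, under 176 mm high
- cap_lift (a joint): Cap height, m: 0 closed, negative when pushed down (hard stop at -0.008), +0.008 sprung up and open. Its spring pushes up with about 10 N when closed, 15 N at the bottom. The cap can turn only when pushed down about 6 mm or more, best to the hard stop
- cap_turn (a joint): Cap turn, rad: 0 locked, grows anticlockwise seen from above, stop at 1.4. If the cap is not down it jams after about 0.1. Keep it down until 1.0 or more (1.2 is a good aim): there it is free, rises 8 mm when let go and stays open by itself
- plain_jug: Bystander to leave alone: white round jug 84 mm across with a smooth grey screw cap 48 mm across and without a flange, 173 mm high in all, loose on the bench; origin at the centre of its underside, z up
Mind the look-alikes: they are no part of the job. What is shaped like the part that bears cap_top but turquoise or yellow is not meant.

How it is judged (in metres and radians):
On the way, in this order (a step that is already met when the one before it is completed fails the run):
1. the cap is pushed down at least 5 mm (value of joint cap_lift below -0.005 m), for 0.05 s.
2. the cap is turned at least 0.9 rad anticlockwise (value of joint cap_turn above 0.9 rad), for 0.05 s.
At the end, for the whole second after the job is handed in: The cap is turned at least 0.8 rad anticlockwise from locked and has sprung up by at least 5 mm, at rest and let go; the round jug stands upright within 30 mm of where it was (value of joint cap_turn above 0.8 rad and value of joint cap_lift above 0.005 m and velocity of joint cap_turn below 0.1 rad/s and distance of plain_jug from where it was at the start of the episode below 0.03 m and angle between plain_jug's own z axis and vertical below 0.2 rad); the robot touches nothing.
It fails at once if the round jug is knocked over or shoved more than 30 mm (distance of plain_jug from where it was at the start of the episode above 0.03 m or angle between plain_jug's own z axis and vertical above 0.35 rad).
It also fails if it takes over 40 s, if anything falls off the work surface, if the arm or the gripper's body presses on something with over 40 N, if the wrist force passes 120 N, or if a joint passes its speed limit or range.

## Working session

There is one attempt and no reset: what is moved stays moved. The work goes in short steps, Python scripts to look and compute and a tool call to move; the robot and the scene stay as the last step left them, time stands still between calls to the robot, and variables do not carry over. Pictures are saved under pics/ and viewed, and the job is handed in when it is done.

Besides the shell and the picture viewer there is one more tool, called after ">>>" by a JSON object that holds its "op" and its "data", one argument or row to a line. jog_arm: Moves the arm, as the interface text tells. Its arguments: {"type":"object","properties":{"rows":{"type":"array","items":{"type":"array"}}},"required":["rows"]}

```bash
mkdir -p pics; python3 - <<'E'
from bench import arm, eyes, nets
import cv2
s=arm.read_state();print({k:s[k] for k in('clock','position','ee_rot','contact_force','gripper_width')})
for c in('scene','side'):
    im=eyes.get_image(c);cv2.imwrite(f'pics/{c}0.png',im[:,:,::-1])
    for n in('cap_top','plain_jug'):print(c,n,nets.boxes_of(c,n))
E
```

```text
{'clock': 0.0, 'position': array([ 240.72171273, -576.07466133,  206.00848664]), 'ee_rot': array([-1.96518702e-01,  9.80499449e-01,  1.07378587e-03, -2.79011879e-04]), 'contact_force': array([-0.01782667,  0.63996093,  0.11598242]), 'gripper_width': 85.15299544595645}
scene cap_top [{'position': [0.4647, 0.3069], 'conf': 0.9}, {'position': [0.6505, 0.3325], 'conf': 0.74}, {'position': [0.4786, 0.4692], 'conf': 0.69}, {'position': [0.2383, 0.7215], 'conf': 0.67}]
scene plain_jug [{'position': [0.3042, 0.461], 'conf': 0.7}]
side cap_top [{'position': [0.4181, 0.3029], 'conf': 0.94}, {'position': [0.6697, 0.6673], 'conf': 0.77}, {'position': [0.7331, 0.4852], 'conf': 0.73}, {'position': [0.5381, 0.4523], 'conf': 0.6}]
side plain_jug [{'position': [0.6467, 0.4277], 'conf': 0.71}]
```

View pics/scene0.png

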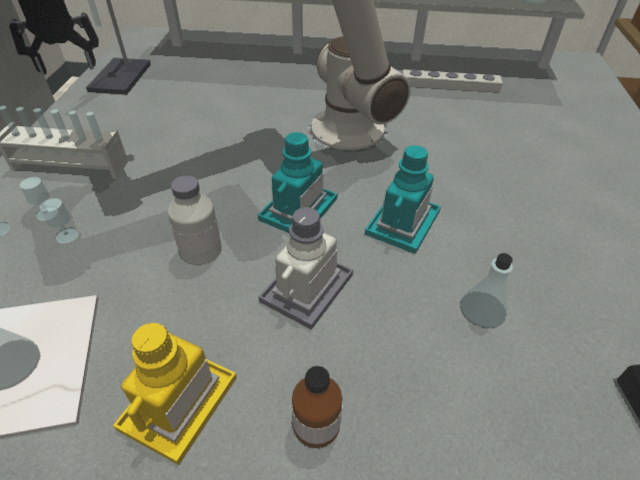

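View pics/side0.png

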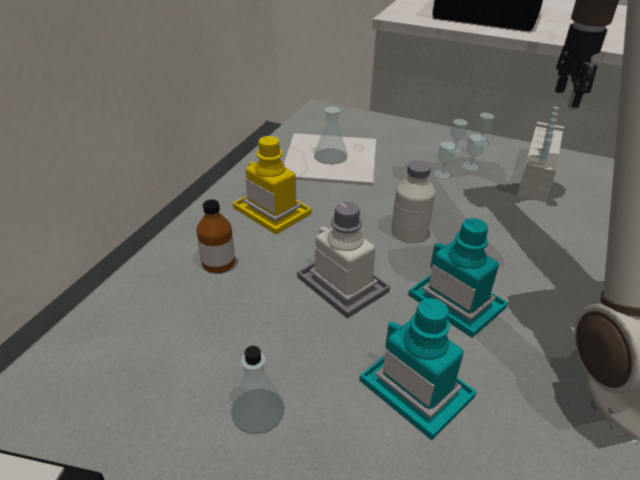

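The grey cap on the white jug is at about (307,218) in the scene picture and (347,212) in the side picture. The look-alikes are turquoise and yellow, and the round jug is to its left, with its cap at (186,187). I'll zoom in.

```bash
python3 - <<'E'
import cv2,numpy as np
a=cv2.imread('pics/scene0.png')[195:285,260:360];b=cv2.imread('pics/side0.png')[190:280,300:400]
cv2.imwrite('pics/z0.png',np.hstack([cv2.resize(x,(400,360),interpolation=cv2.INTER_CUBIC) for x in(a,b)]))
E
```

```text
(no output)
```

View pics/z0.png

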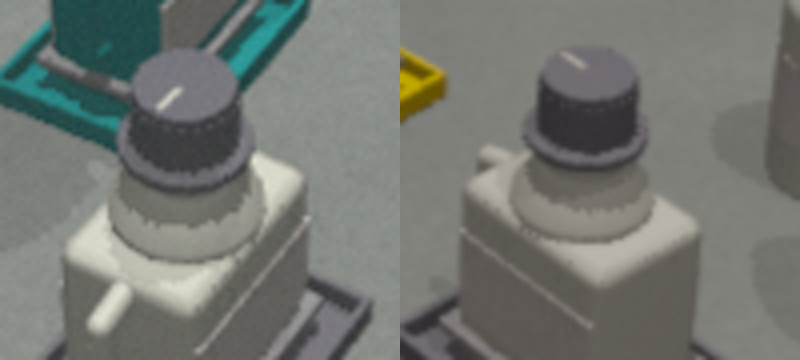

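The top ellipse centres are at about (306.5,216.2) in the scene picture and (347,208.5) in the side picture.

```bash
cat > h.py <<'E'
import numpy as np,cv2
from bench import eyes
def P(c):
    m=eyes.camera_model(c);R=cv2.Rodrigues(np.array(m['rvec'],float))[0];return np.array(m['K']),R,np.array(m['tvec'],float).reshape(3)
def ray(c,p):
    K,R,t=P(c);return -R.T@t,R.T@np.linalg.inv(K)@[p[0],p[1],1]
def atz(c,p,z):
    o,d=ray(c,p);return o+d*(z-o[2])/d[2]
def tri(p,q):
    M=[];
    for c,x in(('scene',p),('side',q)):
        K,R,t=P(c);M.append(K@np.c_[R,t])
    X=cv2.triangulatePoints(M[0],M[1],np.array(p,float),np.array(q,float))[:,0];return X[:3]/X[3]
E
python3 - <<'E'
from h import *
print('cap',tri((306.5,216.2),(347,208.5)),atz('scene',(306.5,216.2),186),atz('side',(347,208.5),186))
print('round',tri((186,186),(419,169)),atz('scene',(186,186),173))
print('turq',atz('scene',(296.5,140),186),atz('scene',(415,153),186),'yel',atz('scene',(152,337),186))
from scipy.spatial.transform import Rotation as R
from bench import arm
s=arm.read_state();print(R.from_quat(s['ee_rot']).as_matrix().round(3),s['joints'])
m=eyes.camera_model('wrist');K,r,t=P('wrist');print(K,-r.T@t,r)
E
```

```text
cap [562.14207189 -40.50342665 183.00219749] [564.37304771 -40.67405669 186.        ] [560.8221929  -35.40430318 186.        ]
round [ 487.99464984 -267.51717502  163.30452289] [ 497.3121536  -263.48394131  173.        ]
turq [350.31691966 -87.31189279 186.        ] [365.54831659 140.91755314 186.        ] yel [ 812.17634167 -207.38223756  186.        ]
[[-0.923 -0.386 -0.   ]
 [-0.386  0.923  0.001]
 [ 0.     0.001 -1.   ]] [-9.16389872e-01  3.85028009e-01  7.52850756e-03 -1.34337117e-04
 -1.19398877e+00 -2.58595877e-01]
[[373.45729565   0.         320.84851577]
 [  0.         373.45729565 239.06973634]
 [  0.           0.           1.        ]] [ 164.52787146 -608.99637046  373.45027829] [[-0.38572234  0.92261368  0.00150701]
 [ 0.87361329  0.36471025  0.32215875]
 [ 0.29667845  0.12558037 -0.94668446]]
```

Triangulation puts the cap at about (562,-38), and its height comes out close to the expected 186 mm. I'll rise and move towards it.

>>> {"op": "jog_arm", "data": {
  "rows": [
    [[0,0,-4.0],[0,0,0],8.5],
    [[0,0,-4.5],[0,0,0],8.5],
    [[-4.0,2.95,0],[0,0,0],8.5],
    [[-4.0,2.95,0],[0,0,0],8.5],
    [[-4.0,2.95,0],[0,0,0],8.5],
    [[-4.0,2.95,0],[0,0,0],8.5],
    [[-4.0,2.95,0],[0,0,0],8.5],
    [[-4.0,2.95,0],[0,0,0],8.5],
    [[-4.0,2.95,0],[0,0,0],8.5],
    [[-4.0,2.95,0],[0,0,0],8.5]
  ]
}}

```text
clock: 1.55
position: [445.8, -234.0, 292.3]
ee_rot: [-0.197, 0.98, -0.0, 0.0]
contact_force: [0.8, -1.6, 0.2]
gripper_width: 85.1
```

>>> {"op": "jog_arm", "data": {
  "rows": [
    [[-4.0,2.95,0],[0,0,0],8.5],
    [[-4.0,2.95,0],[0,0,0],8.5],
    [[-4.0,2.95,0],[0,0,0],8.5],
    [[-4.0,2.95,0],[0,0,0],8.5],
    [[0,0,0],[0,0,0],8.5],
    [[0,0,0],[0,0,0],8.5],
    [[0,0,0],[0,0,0],8.5]
  ]
}}

```text
clock: 2.42
position: [546.9, -65.8, 292.4]
ee_rot: [-0.196, 0.981, -0.0, 0.0]
contact_force: [0.1, -0.6, -0.4]
gripper_width: 85.4
```

```bash
python3 - <<'E'
from h import *
from bench import arm,eyes,nets
s=arm.read_state();print(s['clock'],s['position'],s['joints'],s['ee_rot'],s['contact_force'])
im=eyes.get_image('wrist');cv2.imwrite('pics/w1.png',im[:,:,::-1])
print(nets.boxes_of('wrist','cap_top'))
K,R,t=P('wrist')
for p in([562.5,-38.5,186],s['position']):
  q=K@(R@np.array(p)+t);print(q[:2]/q[2])
E
```

```text
2.425 [546.90040336 -65.7977575  292.35353838] [ 1.74624344e-01  2.08763637e-01 -2.81269958e-02  4.66360951e-05
 -1.33373863e+00 -1.35085123e+00] [-1.96012812e-01  9.80601331e-01 -2.45533003e-05  8.29988397e-05] [ 0.05925887 -0.63963147 -0.3536447 ]
[{'position': [0.137, 0.7977], 'conf': 0.73}, {'position': [0.5342, 0.5077], 'conf': 0.63}, {'position': [0.9936, 0.2217], 'conf': 0.61}]
[345.67886057 256.97855761]
[321.59689272 289.27153524]
```

View pics/w1.png

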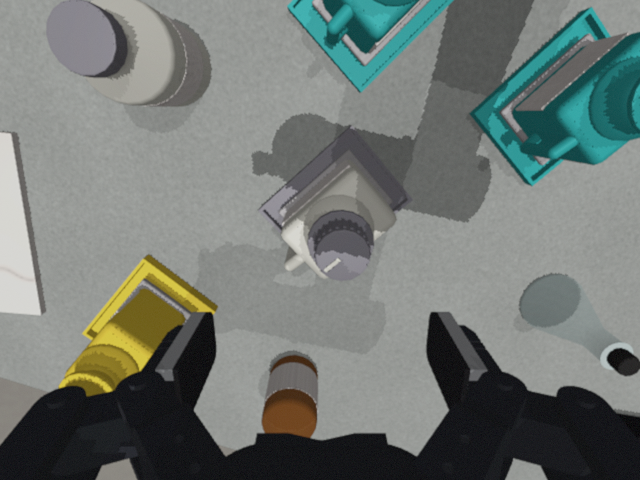

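In the wrist picture the cap's top disk is centred at about (341,254), close to the predicted (346,257).

```bash
python3 - <<'E'
from h import *
from bench import arm
from scipy.spatial.transform import Rotation as Ro
im=cv2.imread('pics/w1.png')
cv2.imwrite('pics/z1.png',cv2.resize(im[215:295,290:390],(800,600)[:1]*1+(640,),interpolation=cv2.INTER_CUBIC)[:600])
s=arm.read_state();R=Ro.from_quat(s['ee_rot'])
for p in((341,254),):
  X=atz('wrist',p,186);print(X)
  print('tool shift to',R.inv().apply(X-s['position']))
E
```

```text
[561.61564807 -42.89653206 186.        ]
tool shift to [-22.29483863  15.56689991 106.43155015]
```

View pics/z1.png

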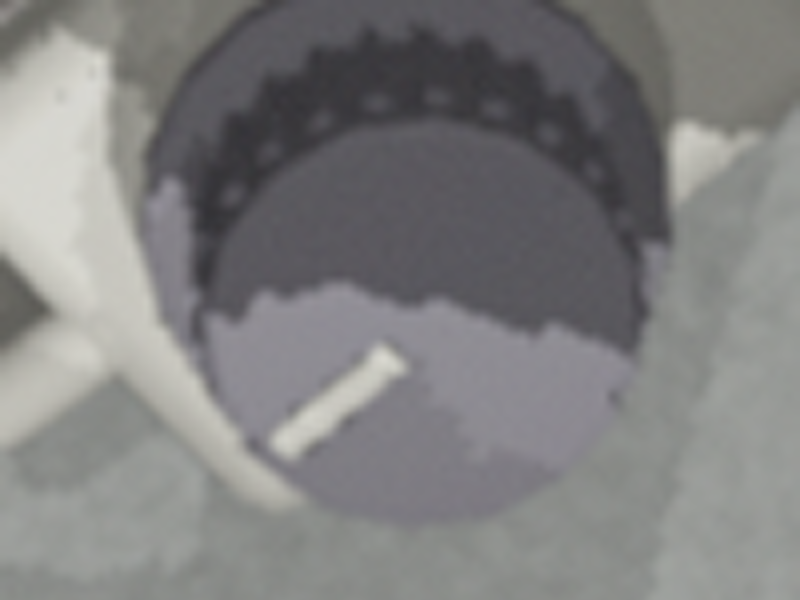

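```bash
python3 - <<'E'
from h import *
from bench import arm
from scipy.spatial.transform import Rotation as Ro
s=arm.read_state();R=Ro.from_quat(s['ee_rot'])
X=atz('wrist',(342.8,255.1),186);print(X, R.inv().apply(X-s['position']))
print(R.inv().apply(np.array([562.2,-40.3,186])-s['position']))
E
```

```text
[561.91996369 -41.22352993 186.        ] [-23.21858196  16.99457014 106.43178325]
[-23.83195429  17.73962197 106.43196052]
```

>>> {"op": "jog_arm", "data": {
  "rows": [
    [[-2.4,1.75,2.0],[0,0,0],8.5],
    [[0,0,4.0],[0,0,0],8.5],
    [[0,0,0],[0,0,0],8.5],
    [[0,0,0],[0,0,0],8.5]
  ]
}}

```text
clock: 3.02
position: [563.5, -40.3, 233.8]
ee_rot: [-0.196, 0.981, -0.001, 0.001]
contact_force: [0.6, 0.6, 0.8]
gripper_width: 84.9
```

```bash
python3 - <<'E'
from h import *
from bench import arm,eyes
s=arm.read_state();print(s['position'])
im=eyes.get_image('wrist');cv2.imwrite('pics/w2.png',im[:,:,::-1])
E
```

```text
[563.54001177 -40.25218511 233.82491663]
```

View pics/w2.png

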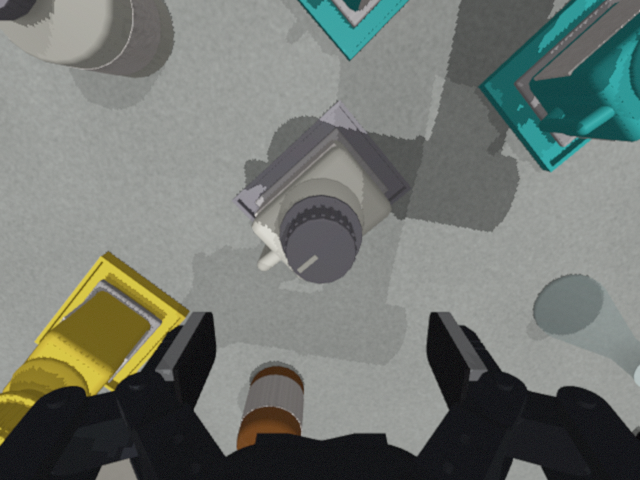

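The cap disk spans columns 286 to 358 and rows about 215 to 283, so its centre is near (321,249), which is on the finger midline.

```bash
python3 - <<'E'
from h import *
from bench import arm
from scipy.spatial.transform import Rotation as Ro
s=arm.read_state();R=Ro.from_quat(s['ee_rot'])
X=atz('wrist',(321.5,249.5),186);print(X, R.inv().apply(X-s['position']))
im=cv2.imread('pics/w2.png')
cv2.imwrite('pics/z2.png',cv2.resize(im[190:295,260:390],(780,630),interpolation=cv2.INTER_CUBIC)[:600])
E
```

```text
[561.07340687 -41.15013228 186.        ] [ 3.09712281  0.14875386 48.25288917]
```

View pics/z2.png

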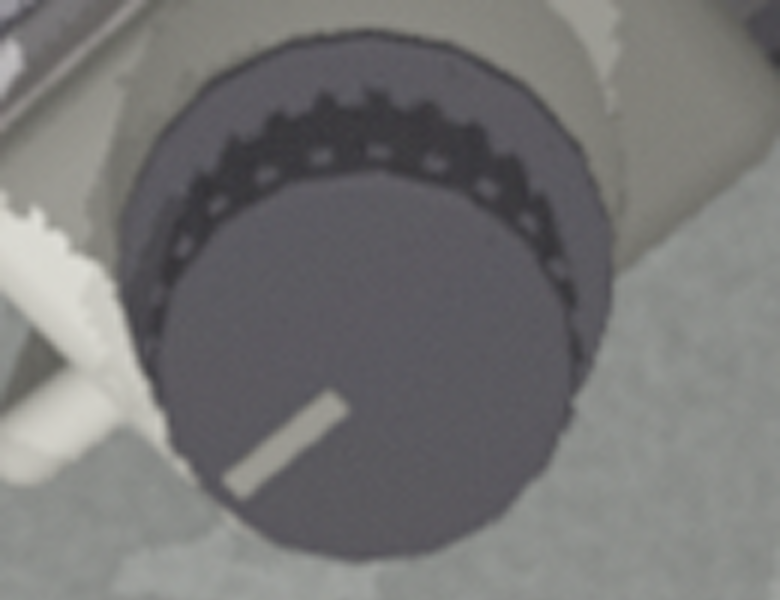

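Refined, the cap centre is about 2 mm along tool +x. I'll descend around the cap with the tips above the flange, then close.

>>> {"op": "jog_arm", "data": {
  "rows": [
    [[0.2,0,2.5],[0,0,0],8.5],
    [[0,0,2.5],[0,0,0],8.5],
    [[0,0,2.2],[0,0,0],8.5],
    [[0,0,0],[0,0,0],8.5],
    [[0,0,0],[0,0,0],6.0],
    [[0,0,0],[0,0,0],5.2],
    [[0,0,0],[0,0,0],5.2]
  ]
}}

```text
clock: 3.95
position: [561.4, -40.3, 161.0]
ee_rot: [-0.197, 0.98, -0.0, 0.001]
contact_force: [-0.0, 0.2, 0.3]
gripper_width: 52.1
```

```bash
python3 - <<'E'
from h import *
im=eyes.get_image('wrist');cv2.imwrite('pics/w3.png',im[:,:,::-1])
E
```

```text
(no output)
```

View pics/w3.png

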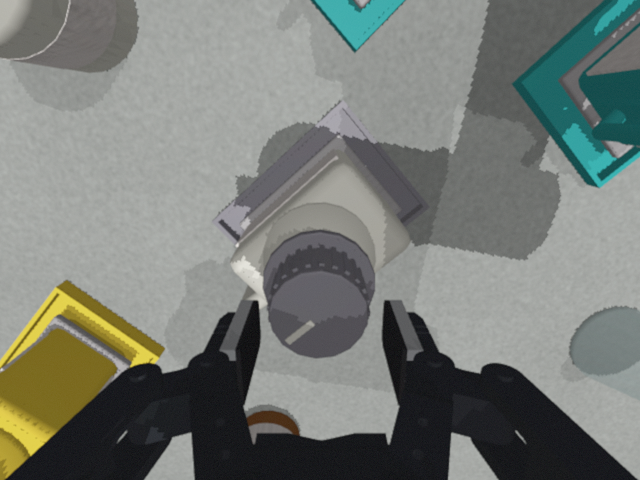

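>>> {"op": "jog_arm", "data": {
  "rows": [
    [[0,0,0],[0,0,0],4.0],
    [[0,0,0],[0,0,0],3.0],
    [[0,0,0],[0,0,0],3.0],
    [[0,0,0],[0,0,0],3.0]
  ]
}}

```text
clock: 4.5
position: [561.3, -39.6, 161.4]
ee_rot: [-0.197, 0.98, 0.0, 0.001]
contact_force: [-1.4, 2.0, 5.8]
gripper_width: 30.1
```

The jaws reached 30 mm, which is less than the 44 mm cap, so they missed it. I'll look.

```bash
python3 - <<'E'
from h import *
for c in('wrist','side','scene'):
  im=eyes.get_image(c);cv2.imwrite(f'pics/{c}4.png',im[:,:,::-1])
a=cv2.imread('pics/scene4.png')[130:290,230:390];b=cv2.imread('pics/side4.png')[120:280,270:430]
cv2.imwrite('pics/z4.png',np.hstack([cv2.resize(x,(400,400),interpolation=cv2.INTER_CUBIC) for x in(a,b)]))
E
```

```text
(no output)
```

View pics/wrist4.png

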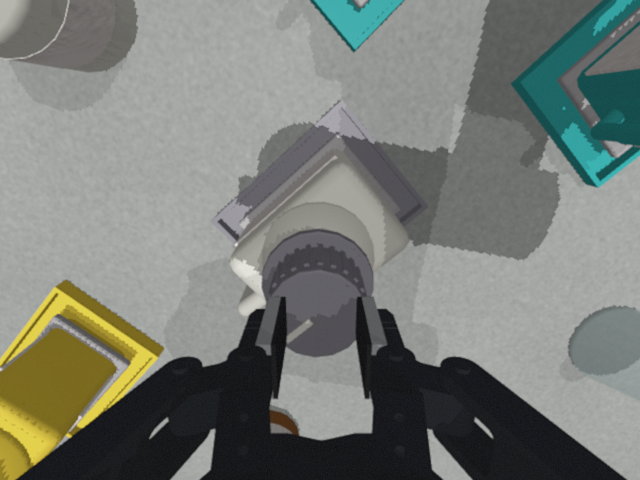

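View pics/z4.png

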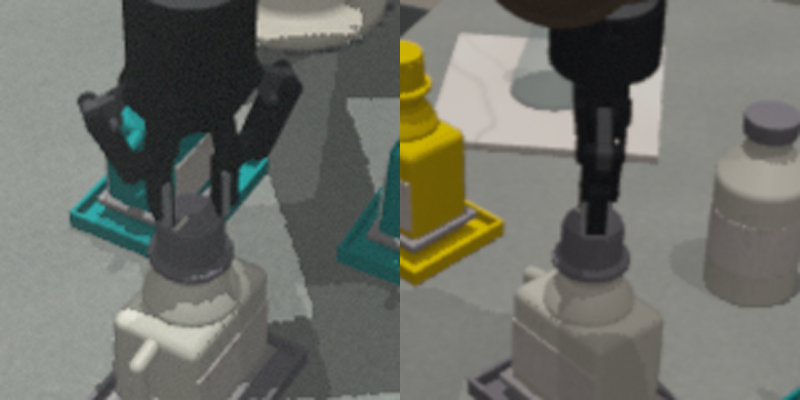

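```bash
python3 - <<'E'
from h import *
from bench import arm
from scipy.spatial.transform import Rotation as Ro
s=arm.read_state();R=Ro.from_quat(s['ee_rot']);p0=s['position'];print(s['clock'],p0,s['contact_force'],s['gripper_width'],s['joint_efforts'])
K,Rc,t=P('wrist')
def pj(X):
    q=K@(Rc@np.asarray(X)+t);return (q[:2]/q[2]).round(0),q[2].round(0)
for z in(0,-5,-13,-25):
  for x in(-11,11):print('tip',z,x,[pj(p0+R.apply([x,y,z])) for y in(-15,15)])
for z in(186,175,165):
  c=np.array([561.7,-40.5,z]);print(z,[pj(c+R.apply([22*a,22*b,0])) for a,b in((0,-1),(0,1),(-1,0),(1,0))])
c=-Rc.T@t;print('cam',c)
E
```

```text
4.65 [561.33652672 -39.5656159  161.38278173] [-2.23724784  3.27879297  4.95302323] 30.063341839748738 [-1.63961671e+00 -3.14021480e+01  1.61710954e+01  4.17371571e+00
  3.98447290e-01 -9.81224701e-03]
tip 0 -11 [(array([292., 309.]), np.float64(188.0)), (array([351., 309.]), np.float64(188.0))]
tip 0 11 [(array([290., 269.]), np.float64(181.0)), (array([352., 269.]), np.float64(181.0))]
tip -5 -11 [(array([291., 314.]), np.float64(183.0)), (array([352., 314.]), np.float64(183.0))]
tip -5 11 [(array([290., 273.]), np.float64(176.0)), (array([353., 273.]), np.float64(176.0))]
tip -13 -11 [(array([290., 323.]), np.float64(176.0)), (array([353., 323.]), np.float64(176.0))]
tip -13 11 [(array([288., 280.]), np.float64(169.0)), (array([355., 280.]), np.float64(169.0))]
tip -25 -11 [(array([287., 338.]), np.float64(164.0)), (array([356., 338.]), np.float64(164.0))]
tip -25 11 [(array([286., 293.]), np.float64(157.0)), (array([357., 293.]), np.float64(157.0))]
186 [(array([268., 315.]), np.float64(161.0)), (array([370., 315.]), np.float64(161.0)), (array([319., 358.]), np.float64(168.0)), (array([319., 268.]), np.float64(154.0))]
175 [(array([271., 303.]), np.float64(172.0)), (array([367., 303.]), np.float64(172.0)), (array([319., 344.]), np.float64(179.0)), (array([319., 258.]), np.float64(165.0))]
165 [(array([274., 293.]), np.float64(181.0)), (array([365., 293.]), np.float64(181.0)), (array([319., 332.]), np.float64(188.0)), (array([319., 250.]), np.float64(174.0))]
cam [484.65733374 -72.1744812  327.92645747]
```

The picture geometry says the fingertips are resting on the cap's top, at a height of about 186 mm. That puts the real tips about 25 mm behind the reported TCP at this opening, and the 5 N upward force agrees. I'll lift, open, and go deeper in steps.

>>> {"op": "jog_arm", "data": {
  "rows": [
    [[0,0,-1.0],[0,0,0],3.0],
    [[0,0,0],[0,0,0],6.5],
    [[0,0,0],[0,0,0],6.5],
    [[0,0,1.5],[0,0,0],6.5],
    [[0,0,1.0],[0,0,0],6.5],
    [[0,0,0],[0,0,0],6.5]
  ]
}}

```text
clock: 5.4
position: [559.9, -40.5, 143.3]
ee_rot: [-0.197, 0.98, 0.0, -0.002]
contact_force: [0.0, 0.6, 0.3]
gripper_width: 65.0
```

```bash
python3 - <<'E'
from h import *
for c in('wrist','side','scene'):
  im=eyes.get_image(c);cv2.imwrite(f'pics/{c}5.png',im[:,:,::-1])
a=cv2.imread('pics/scene5.png')[160:260,260:360];b=cv2.imread('pics/side5.png')[150:250,300:400]
cv2.imwrite('pics/z5.png',np.hstack([cv2.resize(x,(400,400),interpolation=cv2.INTER_CUBIC) for x in(a,b)]))
E
```

```text
(no output)
```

View pics/wrist5.png

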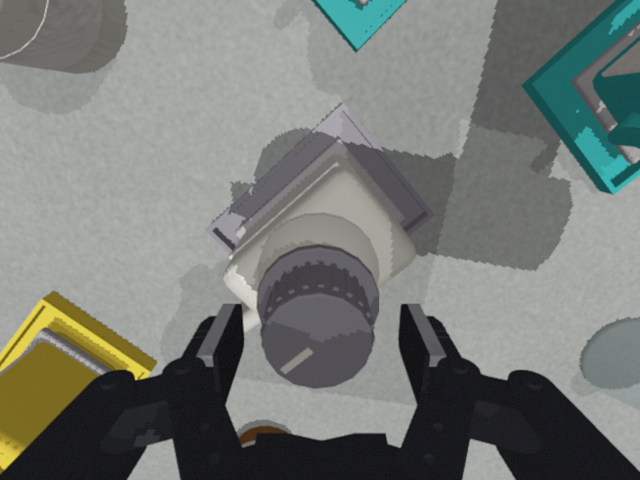

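View pics/z5.png

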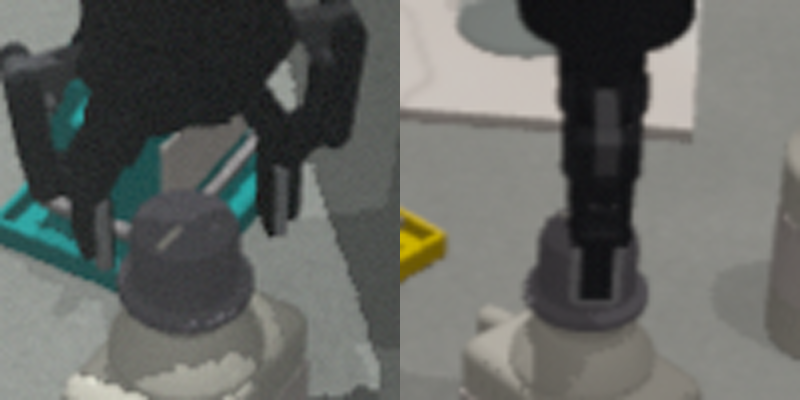

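```bash
python3 - <<'E'
from h import *
from bench import arm
from scipy.spatial.transform import Rotation as Ro
s=arm.read_state();R=Ro.from_quat(s['ee_rot']);p0=s['position']
X=tri((330.5,218),(349.5,224.5));print(X,'tool',R.inv().apply(X-p0))
for c in('scene','side'):
  K,Rc,t=P(c)
  for z in(-13,-20,-30,-40):
    for y in(-36,36):
      q=K@(Rc@(p0+R.apply([0,y,z]))+t);print(c,z,y,(q[:2]/q[2]).round(1))
X=atz('wrist',(318,336),186);print(X,R.inv().apply(X-p0))
E
```

```text
[545.89802767  -5.07239565 172.99689314] tool [  0.50101099  38.44058042 -27.82321531]
scene -13 -36 [286.1 231.4]
scene -13 36 [327.7 223.1]
scene -20 -36 [285.9 228.4]
scene -20 36 [327.8 220.1]
scene -30 -36 [285.6 223.9]
scene -30 36 [328.  215.7]
scene -40 -36 [285.4 219.4]
scene -40 36 [328.1 211.2]
side -13 -36 [346.6 208.4]
side -13 36 [347.6 231.5]
side -20 -36 [346.7 205.3]
side -20 36 [347.8 228.3]
side -30 -36 [347.  200.9]
side -30 36 [348.  223.8]
side -40 -36 [347.3 196.4]
side -40 36 [348.3 219.1]
[561.55594526 -41.73609378 186.        ] [  0.19061568  -1.42866903 -40.8164649 ]
```

The fingertips triangulate to about 27 mm behind the TCP, now at a height of about 171 mm and straddling the cap. I'll go down 8 mm more and close.

>>> {"op": "jog_arm", "data": {
  "rows": [
    [[0,0,0.4],[0,0,0],6.5],
    [[0,0,0.4],[0,0,0],6.0],
    [[0,0,0],[0,0,0],5.0],
    [[0,0,0],[0,0,0],4.0],
    [[0,0,0],[0,0,0],3.0],
    [[0,0,0],[0,0,0],3.0],
    [[0,0,0],[0,0,0],3.0]
  ]
}}

```text
clock: 6.42
position: [561.3, -41.4, 137.8]
ee_rot: [-0.196, 0.981, -0.001, 0.0]
contact_force: [1.1, -4.9, 1.2]
gripper_width: 42.2
```

The jaws hold the cap at 42 mm. Now I'll push.

>>> {"op": "jog_arm", "data": {
  "rows": [
    [[0,0,0.4],[0,0,0],3.0],
    [[0,0,0.4],[0,0,0],3.0],
    [[0,0,0.2],[0,0,0],3.0],
    [[0,0,0],[0,0,0],3.0],
    [[0,0,0],[0,0,0],3.0]
  ]
}}

```text
clock: 7.05
position: [561.4, -41.4, 130.6]
ee_rot: [-0.197, 0.98, -0.001, 0.001]
contact_force: [-4.9, -4.2, 14.3]
gripper_width: 42.3
```

>>> {"op": "jog_arm", "data": {
  "rows": [
    [[0,0,0.3],[0,0,0],3.0],
    [[0,0,0.2],[0,0,0],3.0],
    [[0,0,0],[0,0,0],3.0],
    [[0,0,0],[0,0,0],3.0]
  ]
}}

```text
clock: 7.55
position: [561.7, -41.4, 129.3]
ee_rot: [-0.198, 0.98, -0.002, 0.002]
contact_force: [-11.0, -1.5, 30.5]
gripper_width: 41.7
```

```bash
python3 - <<'E'
from h import *
from bench import arm
s=arm.read_state();print(s['position'],s['contact_force'],s['wrist_torque'])
for c in('side','scene'):
  im=eyes.get_image(c);cv2.imwrite(f'pics/{c}6.png',im[:,:,::-1])
a=cv2.imread('pics/scene6.png')[160:260,260:360];b=cv2.imread('pics/side6.png')[150:250,300:400]
cv2.imwrite('pics/z6.png',np.hstack([cv2.resize(x,(400,400),interpolation=cv2.INTER_CUBIC) for x in(a,b)]))
E
```

```text
[561.66092394 -41.414481   129.33835545] [-10.99937084  -1.51347452  30.48078965] [-0.07311775  3.492759   -0.06466818]
```

View pics/z6.png

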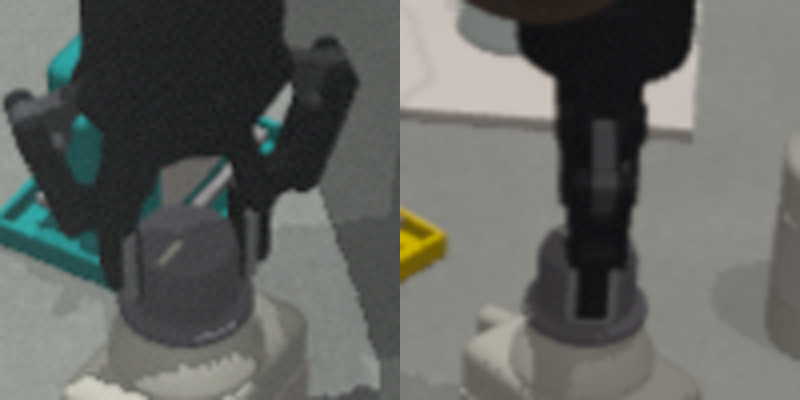

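The cap is at its hard stop, with 30 N on the tool and 8.5 mm of travel. Now I'll turn anticlockwise, which is negative about tool z.

>>> {"op": "jog_arm", "data": {
  "rows": [
    [[0,0,0],[0,0,-4],3.0],
    [[0,0,0],[0,0,-6],3.0],
    [[0,0,0],[0,0,-6],3.0],
    [[0,0,0],[0,0,-6],3.0],
    [[0,0,0],[0,0,0],3.0]
  ]
}}

```text
clock: 8.28
position: [561.8, -41.8, 129.4]
ee_rot: [-0.382, 0.924, -0.002, 0.001]
contact_force: [-11.4, -2.4, 30.3]
gripper_width: 42.4
```

```bash
python3 - <<'E'
from h import *
from bench import arm
from scipy.spatial.transform import Rotation as Ro
s=arm.read_state();print(s['position'],s['contact_force'],s['wrist_torque'],s['joints'],Ro.from_quat(s['ee_rot']).as_matrix()[:,0])
for c in('side','scene'):
  im=eyes.get_image(c);cv2.imwrite(f'pics/{c}7.png',im[:,:,::-1])
a=cv2.imread('pics/scene7.png')[160:260,260:360];b=cv2.imread('pics/side7.png')[150:250,300:400]
cv2.imwrite('pics/z7.png',np.hstack([cv2.resize(x,(400,400),interpolation=cv2.INTER_CUBIC) for x in(a,b)]))
E
```

```text
[561.80364077 -41.78625319 129.35430638] [-11.38583771  -2.43357361  30.34468399] [-0.50117306  3.35337281  0.02637224] [ 0.21576937  0.34714484 -0.26159713  0.00493855 -0.95845488 -1.00651701] [-0.70888323 -0.70532533 -0.00086988]
```

View pics/z7.png

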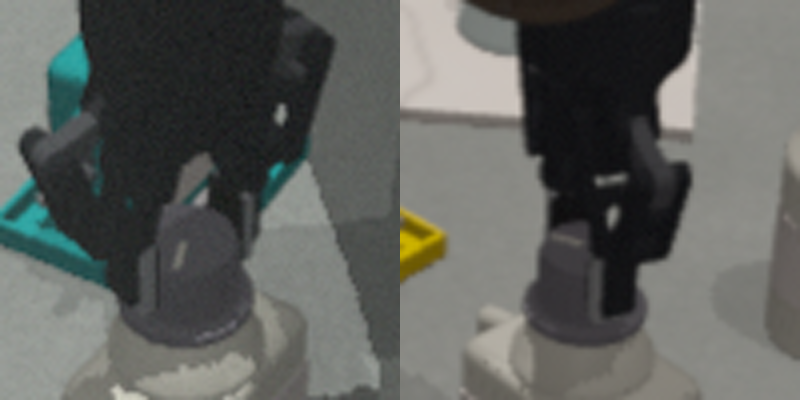

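The cap's mark turns along with the gripper. I'll continue.

>>> {"op": "jog_arm", "data": {
  "rows": [
    [[0,0,0],[0,0,-6],3.0],
    [[0,0,0],[0,0,-6],3.0],
    [[0,0,0],[0,0,-6],3.0],
    [[0,0,0],[0,0,-6],3.0],
    [[0,0,0],[0,0,-6],3.0],
    [[0,0,0],[0,0,-6],3.0],
    [[0,0,0],[0,0,-6],3.0],
    [[0,0,0],[0,0,-6],3.0],
    [[0,0,0],[0,0,-2],3.0],
    [[0,0,0],[0,0,0],3.0]
  ]
}}

```text
clock: 9.62
position: [562.7, -42.4, 129.4]
ee_rot: [0.736, -0.677, 0.004, -0.0]
contact_force: [-7.7, -4.2, 28.0]
gripper_width: 42.1
```

```bash
python3 - <<'E'
from h import *
from bench import arm
from scipy.spatial.transform import Rotation as Ro
s=arm.read_state();print(s['contact_force'],s['wrist_torque'],s['joints']);x=Ro.from_quat(s['ee_rot']).as_matrix()[:,0];print(np.degrees(np.arctan2(x[1],x[0]))+157.3)
for c in('side','scene'):
  im=eyes.get_image(c);cv2.imwrite(f'pics/{c}8.png',im[:,:,::-1])
a=cv2.imread('pics/scene8.png')[160:260,260:360];b=cv2.imread('pics/side8.png')[150:250,300:400]
cv2.imwrite('pics/z8.png',np.hstack([cv2.resize(x,(400,400),interpolation=cv2.INTER_CUBIC) for x in(a,b)]))
E
```

```text
[-7.74175137 -4.22626291 28.04347498] [-1.37401920e+00  2.66610969e+00 -1.59316797e-03] [ 0.21510351  0.34783218 -0.26109605  0.00656011 -0.95704849 -0.13449266]
72.13365921904925
```

View pics/z8.png

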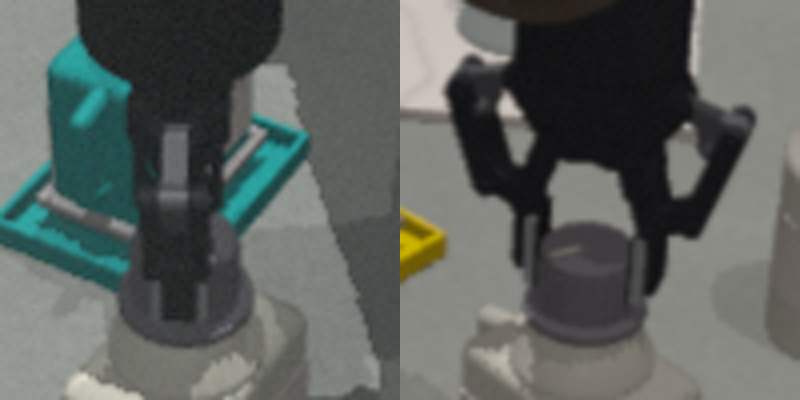

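```bash
python3 - <<'E'
from h import *
def ang(a,b,z):
    A=atz('side',a,z);B=atz('side',b,z);d=(A-B)[:2];return np.degrees(np.arctan2(d[1],d[0]))
f=lambda x,y:(300+(x-400)/4,150+y/4)
a0=ang((300+160/4,190+52/4),(300+188/4,190+68/4),186);a1=ang(f(548,258),f(580,245),178);print(a0,a1,a1-a0)
E
```

```text
-22.16847654844311 59.134820209646755 81.30329675808986
```

The cap's mark has moved by 72 to 81°, which matches the gripper's turn of 72° (1.26 rad). I'll open and withdraw straight up.

>>> {"op": "jog_arm", "data": {
  "rows": [
    [[0,0,-0.4],[0,0,0],8.5],
    [[0,0,-0.4],[0,0,0],8.5],
    [[0,0,0],[0,0,0],8.5],
    [[0,0,0],[0,0,0],8.5],
    [[0,0,-2],[0,0,0],8.5],
    [[0,0,-4],[0,0,0],8.5],
    [[0,0,-5],[0,0,0],8.5],
    [[0,0,-5],[0,0,0],8.5],
    [[0,0,0],[0,0,0],8.5],
    [[0,0,0],[0,0,0],8.5]
  ]
}}

```text
clock: 10.98
position: [560.3, -40.1, 288.8]
ee_rot: [0.735, -0.678, -0.001, 0.001]
contact_force: [-0.5, -0.3, -1.2]
gripper_width: 84.5
```

```bash
python3 - <<'E'
from h import *
from bench import arm
s=arm.read_state();print(s['clock'],s['position'],s['contact_force'],abs(s['joint_vel']).max(),s['gripper_width'])
for c in('side','scene'):
  im=eyes.get_image(c);cv2.imwrite(f'pics/{c}9.png',im[:,:,::-1])
a=cv2.imread('pics/scene9.png')[195:285,260:360];b=cv2.imread('pics/side9.png')[190:280,300:400]
cv2.imwrite('pics/z9.png',np.hstack([cv2.resize(x,(400,360),interpolation=cv2.INTER_CUBIC) for x in(a,b)]))
E
```

```text
10.975 [560.25421151 -40.12665663 288.8444737 ] [-0.54397966 -0.25527989 -1.2370392 ] 0.023343052572025322 84.46915837547523
```

View pics/z9.png

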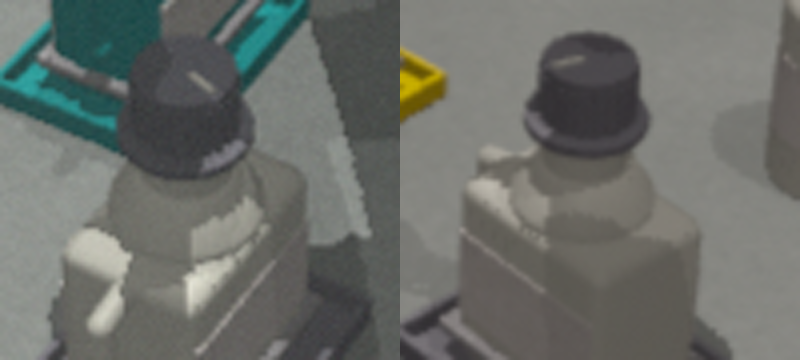

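View pics/side9.png

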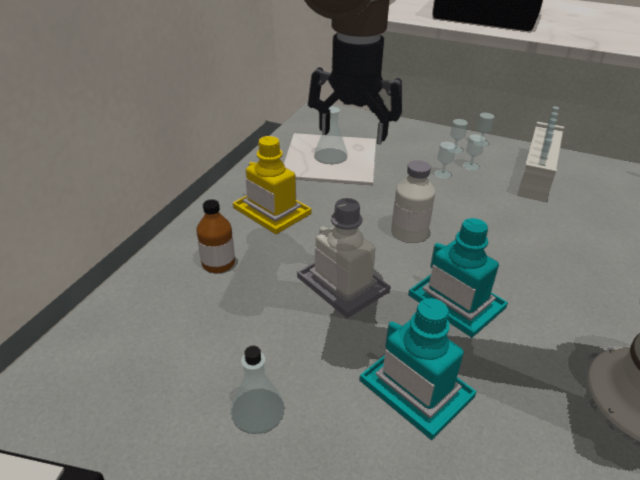

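The cap now sits about 3.5 px higher than at the start (roughly 8 mm), its mark has stayed turned, and the round jug at (413,203) hasn't moved. I'll hand in.

```bash
python3 -c "
from bench import arm
print(arm.job_done())"
```

```text
the job is handed in; nothing more can be done
None
```

The solvent jug's cap is open and the job is handed in. I pushed the cap down about 8 mm to its hard stop with about 30 N, turned it about 72° (1.26 rad) anticlockwise while it was down, then let go and withdrew straight up.

**Last checks:**
- The side picture shows the cap about 3.5 px higher than at the start, roughly the 8 mm expected when it springs open. Its mark has stayed turned.
- The round jug looks to be where it was.
- The gripper is open and clear of everything, about 95 mm above the cap, with about 1 N on the tool. The clock stood at about 11 s of the 40 s allowed.

**What failed or disagreed:**
- **First grasp:** it missed. The fingertips are about 25 mm behind the reported TCP rather than at it, so they came to rest on the cap's top with about 5 N. I found this from the pictures, lifted, went deeper and grasped again.
- **Turn angle:** measuring the cap's mark in the side picture gave a turn of about 81°, against 72° from the tool pose. Both are beyond the 1.0 rad at which the cap comes free.

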